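# Put the floor cleaner away in the slide-top bin

### The arm

A 6-joint arm with a two-finger parallel gripper is mounted at the origin on the work surface. World frame = base frame: x ahead of the robot, y to its left, z up, the work surface at z = 0. Lengths are in m, angles in degrees, forces in N, time in s.
With the tool pointing down it reaches from about 0.3 to 0.875 m from the base axis. Payload 4.2 kg.
Tool frame: the origin (TCP) lies midway between the tips of the shut fingers; the grasp point (between the pads) lies robot.grip_depth behind it (robot.grip_depth is the distance from the TCP to the grasp point, in m); z points along the fingers, y is the line along which they close (so a half turn about z gives the same grasp; the last joint's range is limited). The gripper opens to 85 mm and grips with 20 to 120 N. Pads are 22 mm wide; open, the fingers measure 114 mm over their backs; the gripper's body (76 mm by 85 mm) begins 54 mm behind the grasp point. The pads swing forward as they close: fully open they stand 13 mm farther back than shut.
Start: joints at [-71.161, 18.312, 89.639, -0, 72.044, -1.146], TCP at [0.197, -0.54, 0.231] pointing down, gripper open.
Joint ranges: [-177.97, 177.97], [-48.28, 115.42], [12.27, 149.76], [-77.06, 257.06], [2.81, 150.46], [-146.56, 146.56]. Speed limits (degrees/s): [147.25, 147.25, 180, 180, 180, 180].

### API

Orientations are given as [roll, pitch, yaw] about the fixed x, y, z axes, in that order (R = Rz(yaw) Ry(pitch) Rx(roll)).
In Python, from rig import robot gives the robot as it stands. Calls block until the motion is done:
- robot.move_pose(position, orientation): joint-space move of the TCP to a pose.
- robot.line_to(position, frame=None, speed=0.15): straight line of the TCP; frame=None keeps the orientation; speed is the mean speed in m/s.
- robot.goto_joints(angles): joint-space move.
- robot.grip(opening, grasp_force=None): opening from 0.0 (shut) to 1.0 (fully open); grasp_force is the grip in N (None keeps the last); returns when the fingers have stopped.
- robot.sleep(seconds).
- robot.solve_ik(position, orientation): joint angles nearest the present ones, or None.
- robot.observe(): the state.
- robot.snapshot(name): name is "scene" or "top" or "wrist"; returns a dict with "img" (384x512x3 uint8, blue, green, red), "fx", "fy", "cx", "cy" (pixels), "k1" (the pictures are not rectified: a ray, as slopes to the right and down, at radius r is drawn at 1 + k1 r^2 times it, then the intrinsics apply), "R" (3x3) and "t" (3): a world point X has camera coordinates R X + t; the wrist camera has in their place "hand_eye" (4x4, takes a point from camera to tool coordinates, whose origin is the TCP and whose axes are the flange's). Camera axes: x right, y down, z forward; pixel columns grow to the right and rows downward; lengths in m; the calibration is good to about 2 mm. A picture is of the moment at which its call begins: read the wrist's pose just before it. There is no depth.
A pose or a line that the arm cannot do raises robot.PlanningError and nothing moves.
- robot.hand_in(): hands the job in; it is judged then, once.
Trained networks look in a picture, given as the dict that the camera call returned (one of the last four; its "shot" number tells which), for a name from the list of things; names that differ only in an ending like _2 or _b are one class to them, and where a whole thing is asked for, a point or a joint stands for the part that bears it (a point fixed in the world has none). Each returns a list of dicts, best first, with "p" (0 to 1); they miss things now and then, are a little off and sometimes report something else, mostly with a low value. They report only what shows in the picture. A call takes as long as a camera call. They do not tell look-alikes from the thing itself.
- robot.masks_of(picture, query): "mask" (384x512 bool, what is visible of it) and "position" ([column, row] in pixels, amid what is visible of it).
The state is a dict: "time": time; "qpos": joint angles; "joint_vel": joint speeds; "joint_efforts": joint torques, N m; "ee_pos": TCP position; "eef_rot": TCP orientation; "force": force on the tool from outside, world axes, zero at the start; "ft_torque": the same for the moment, N m; "opening": opening from 0.0 (shut) to 1.0 (fully open); "grasp_force": force on a finger pad.
Only numpy, scipy, OpenCV 4.12 (cv2) and the standard library are available. Lean on these libraries where they do the work, as an engineer would, in place of code of your own. Each camera call takes 0.05 s, during which the arm holds its last target. There are 200 camera calls.

### The job

Somebody left the bottle of floor cleaner lying on the grey bin's sliding lid: take it off and put it down on the clear bench beside the bin while the lid is still shut, then slide the lid fully open (it is flush and has no handle, so press a fingertip on it and drag it back). Take the bottle again and lower it into the bin until it stands upright, cap up, on the bin's floor before you let go of it (do not drop it in), then press on the lid again and slide it fully shut. Leave the dustpan, the brush and the scoop where they are.

Things in the scene. Friction and masses are not known exactly. Their poses are not given: they have to be found in the camera images.
- bin: Grey plastic bin, 300 mm long (its x), 190 wide (y), 155 high, standing level on the bench; it does not shift. Origin: centre of its underside, z up; its -x end faces roughly to the robot. From that end to x = +30 mm the top is one level surface at z = 155 mm (20 mm front rim, 22 mm side rails, pale lid between). From x = +30 to +150 mm a fixed deck, top at z = 160 mm, covers it.
- lid (a joint): How far the pale flush lid is open, in m: 0 shut against the front rim, 0.11 fully open, towards the bin's +x, under the deck. It stays where it is left and takes about 2 N to move. Shut, it shows from bin x = -128 to +30 mm, 144 mm wide. Fully open, 48 mm of it still shows (x = -18 to +30 mm) and the opening is 110 mm (x) by 146 mm (y).
- lid_front (a point): Point on the lid's top surface, on its centre line near some flat printed ribs, 20 mm behind its front edge (bin x = -108 mm when shut, +2 mm when fully open, z = 155 mm); it moves with the lid. Axes as the bin's. The surface is not slippery: a fingertip pressed on with some 8 N drags the lid.
- bay_floor (a point): On the flat floor of the empty front bay under the lid, below the middle of the opening (bin x = -80 mm, y = 0, z = 10 mm). The bay spans bin x = -146 to -20 mm and y = -91 to +91 mm; under the shut lid it is 140 mm high. Axes as the bin's.
- bottle_center (a point): Closed blue bottle, yellow cap, 124 mm long, 0.14 to 0.28 kg. Point on its axis half-way along; its x axis runs to the cap. Along x from here: flat base at -62 mm, body 62 (y) by 60 mm (z) up to +22, shoulder 48 by 46 mm up to +34, neck 24 mm round, cap 32 mm round from +38 to +62. Starts lying on the lid roughly across the bin, its z up, cap to the bin's left (+y).
- bottle_cap (a point): Middle of the bottle's yellow cap, 50 mm from bottle_center along the bottle's x, 12 mm below the cap's end. Axes as bottle_center's. When the bottle stands, bottle_center is 62 mm and this point 112 mm above what it stands on.
- dustpan: White plastic dustpan lying on the bench, 265 x 200 mm, 47 mm high, handle to its -x (from -155 mm to +112 mm). Origin on its underside. Not to be disturbed.
- brush: Red silicone hand brush lying bristles down on the bench, 208 mm long, 42 mm wide, 41 mm high, handle to its -x (from -100 mm to +108 mm). Origin on the bench. Not to be disturbed.
- scoop: Orange plastic scoop lying on the bench, 193 mm long, 70 mm wide, 42 mm high, handle to its -x (from -103 mm to +90 mm). Origin on its underside. Not to be disturbed.
Not all that is in view belongs to the job. Of the things like the part that bears bottle_center, leave any that is green or pink; of the rest the larger one is meant.

How it is judged:
By the outcome, as a careful person would: the job done as asked, in the order asked, and still so for the second after the job is handed in, with the robot touching nothing.
It also fails if it takes over 72 s, if anything falls off the work surface, if the arm or the gripper's body presses on something with over 40 N, if the wrist force passes 120 N, or if a joint passes its speed limit or range.

## Working session

There is one attempt and no reset: what is moved stays moved. The work goes in short steps, each a Python script; the robot and the scene stay as the last script left them, time stands still between calls to the robot, and variables do not carry over. Pictures are saved under pics/ and viewed, at most 10 in all, crops included, and the job is handed in when it is done.

```bash
mkdir -p pics; ls; python3 - <<'E'
from rig import robot
import cv2,pickle,numpy as np
out={}
for n in("scene","top"):
    s=robot.snapshot(n); out[n]=s
    cv2.imwrite(f"pics/{n}0.png",s["img"])
    for q in("bin","lid","bottle_center","dustpan","brush","scoop"):
        for d in robot.masks_of(s,q): print(n,q,round(d["p"],2),np.round(d["position"]),d["mask"].sum())
    print({k:v for k,v in s.items() if k!="img"})
pickle.dump(out,open("s0.pkl","wb"))
cv2.imwrite("pics/both.png",cv2.resize(np.hstack([out["scene"]["img"],out["top"]["img"]]),(800,300)))
print(robot.grip_depth, robot.observe())
E
```

```text
pics
scene bin 0.97 [201. 205.] 7525
scene lid 0.69 [219. 187.] 1239
scene lid 0.43 [225. 171.] 911
scene bottle_center 0.82 [270. 247.] 396
scene bottle_center 0.81 [260. 150.] 652
scene bottle_center 0.77 [227. 171.] 865
scene bottle_center 0.6 [233. 290.] 588
scene dustpan 0.8 [152. 152.] 1983
scene brush 0.79 [302. 350.] 1325
scene scoop 0.66 [209. 130.] 541
{'fx': 414.0314098198805, 'fy': 414.0314098198805, 'cx': 249.67494085777489, 'cy': 189.08070328223783, 'k1': 0.007809272461464557, 'R': array([[-0.812447  ,  0.58283206,  0.01538378],
       [ 0.40685226,  0.58564204, -0.70106678],
       [-0.41761358, -0.56332068, -0.71292966]]), 't': array([ 0.39667644, -0.11239346,  1.5325195 ]), 'shot': 1}
top bin 0.72 [272. 161.] 4162
top bin 0.66 [267. 167.] 1165
top lid 0.7 [266. 167.] 1234
top lid 0.31 [141. 163.] 507
top bottle_center 0.86 [270. 177.] 658
top bottle_center 0.74 [310. 256.] 509
top bottle_center 0.68 [212. 190.] 223
top bottle_center 0.52 [199. 147.] 252
top dustpan 0.6 [363. 176.] 2525
top brush 0.57 [142. 160.] 545
top scoop 0.78 [363. 230.] 721
{'fx': 419.302124820
[... 310 characters left out ...]
), 'shot': 2}
0.0187 {'time': 0.7, 'qpos': array([-7.11603266e+01,  1.83094075e+01,  8.96371821e+01,  1.47460281e-03,
        7.20426920e+01, -1.14713571e+00]), 'joint_vel': array([ 0.02965775,  0.06977017, -0.06941951,  0.0327514 ,  0.06563678,
        0.00199207]), 'joint_efforts': array([-2.63525202e-03, -4.15296364e+01, -2.34381598e+01, -5.30554935e-04,
        1.40624246e-05, -5.86943315e-06]), 'ee_pos': array([ 0.19654448, -0.54040133,  0.23137528]), 'eef_rot': array([ 1.79989256e+02, -1.18799215e-03,  1.99863547e+01]), 'force': array([ 1.18867088,  0.79301662, -0.49850937]), 'ft_torque': array([-0.02198808,  0.02279752, -0.01392808]), 'grasp_force': 0.0, 'opening': 1.0003943921818965}
```

View pics/scene0.png

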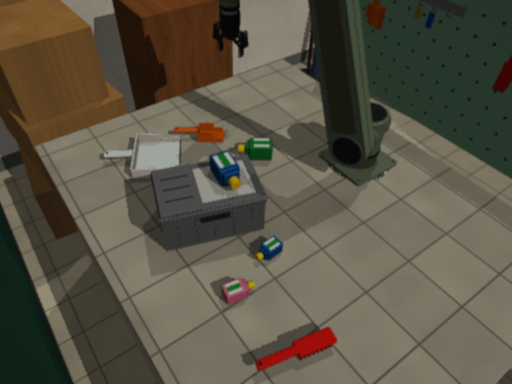

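View pics/top0.png

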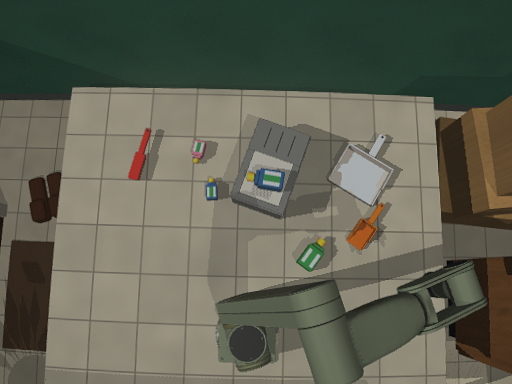

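The scene shows four bottles (top-picture pixels): green (310,256) and pink (199,147) are excluded. The small blue one is at (212,190) and the larger blue one lies on the lid at (270,177), so that last one is meant. I'll localise roughly, then take a close wrist view to confirm it.

```bash
cat > h.py <<'E'
import numpy as np,cv2
from scipy.spatial.transform import Rotation as Ro
def und(s,uv):
    uv=np.atleast_2d(uv).astype(float); d=np.c_[(uv[:,0]-s["cx"])/s["fx"],(uv[:,1]-s["cy"])/s["fy"]]; p=d.copy()
    for _ in range(20): p=d/(1+s["k1"]*(p**2).sum(1,keepdims=True))
    return p
def pose_wc(s):  # camera->world rotation, centre
    if "R" in s: return s["R"].T, -s["R"].T@s["t"]
    return s["Rcw"],s["c"]
def px2w(s,uv,z):
    R,c=pose_wc(s); p=und(s,uv); d=np.c_[p,np.ones(len(p))]@R.T
    return c+d*((z-c[2])/d[:,2])[:,None]
def w2px(s,X):
    R,c=pose_wc(s); q=(np.atleast_2d(X)-c)@R; p=q[:,:2]/q[:,2:]; p=p*(1+s["k1"]*(p**2).sum(1,keepdims=True))
    return np.c_[p[:,0]*s["fx"]+s["cx"],p[:,1]*s["fy"]+s["cy"]]
def wrist(robot):
    o=robot.observe(); s=robot.snapshot("wrist"); H=s["hand_eye"]
    R=Ro.from_euler("xyz",o["eef_rot"],degrees=True).as_matrix()
    s["Rcw"]=R@H[:3,:3]; s["c"]=R@H[:3,3]+o["ee_pos"]; return s
def binT(b,P):  # b=[x,y,yaw rad]; bin->world
    P=np.atleast_2d(P); c,s=np.cos(b[2]),np.sin(b[2])
    return np.c_[b[0]+c*P[:,0]-s*P[:,1],b[1]+s*P[:,0]+c*P[:,1],P[:,2]]
E
python3 - <<'E'
import pickle; from h import *
S=pickle.load(open("s0.pkl","rb")); t=S["top"];sc=S["scene"]
print("bin corners top: FR,FL,BR,BL",px2w(t,[[284,216],[232,197],[310,136],[259,119]],.157).round(3))
for n,p in dict(green=(310,256),pink=(199,147),small=(212,190),dust=(363,176),scoop=(363,230),brush=(142,160)).items(): print(n,px2w(t,[p],.025).round(3))
print("bottle",px2w(t,[(272,180),(251,177),(284,182)],.185).round(3))
print("sc",px2w(sc,[(227,171)],.185).round(3),px2w(sc,[(270,247),(260,150),(233,290)],.025).round(3))
E
```

```text
bin corners top: FR,FL,BR,BL [[ 0.414 -0.119  0.157]
 [ 0.476  0.062  0.157]
 [ 0.704 -0.209  0.157]
 [ 0.763 -0.025  0.157]]
green [[ 0.285 -0.228  0.025]]
pink [[0.691 0.202 0.025]]
small [[0.524 0.144 0.025]]
dust [[ 0.594 -0.433  0.025]]
scoop [[ 0.385 -0.429  0.025]]
brush [[0.634 0.42  0.025]]
bottle [[ 0.534 -0.074  0.185]
 [ 0.542 -0.002  0.185]
 [ 0.528 -0.115  0.185]]
sc [[ 0.537 -0.05   0.185]] [[ 0.522  0.149  0.025]
 [ 0.284 -0.22   0.025]
 [ 0.69   0.204  0.025]]
```

```bash
python3 - <<'E'
from rig import robot; from h import *; import pickle
robot.move_pose([0.47,-0.055,0.46],[180,0,-15])
s=wrist(robot); print(s["hand_eye"].round(3),s["c"].round(3),robot.observe()["time"],robot.observe()["force"])
pickle.dump(s,open("w1.pkl","wb"))
im=s["img"].copy()
for q in("bin","lid","bottle_center","bottle_cap"):
    for d in robot.masks_of(s,q): print(q,round(d["p"],2),np.round(d["position"]),d["mask"].sum(),cv2.minAreaRect(np.argwhere(d["mask"])[:,::-1].astype(np.float32)))
b=[.589,-.073,np.radians(-17.5)]
P=[[-.15,-.095,.155],[-.15,.095,.155],[.03,.095,.155],[.03,-.095,.155],[-.128,-.072,.155],[-.128,.072,.155]]
print(w2px(s,binT(b,P)).round(0))
cv2.imwrite("pics/w1.png",cv2.resize(im,(768,576)))
E
```

```text
[[ 0.    -0.958 -0.287  0.073]
 [ 1.     0.    -0.001  0.001]
 [ 0.001 -0.287  0.958 -0.142]
 [ 0.     0.     0.     1.   ]] [ 0.54  -0.075  0.601] 2.9083 [-0.44422943  0.04325334 -0.20131032]
bin 0.58 [236.  62.] 19953 ((240.5, 85.5), (171.0, 157.0), 90.0)
lid 0.96 [237.  65.] 8871 ((235.12582397460938, 88.04902648925781), (113.95745849609375, 126.23296356201172), 3.5395588874816895)
bottle_center 0.92 [135. 136.] 1161 ((133.10000610351562, 132.70001220703125), (49.64070510864258, 28.174455642700195), 63.43495178222656)
bottle_center 0.85 [241. 100.] 4791 ((233.21951293945312, 100.97560119628906), (54.774044036865234, 103.14305877685547), 83.6598129272461)
bottle_center 0.79 [365. 205.] 2495 ((369.1000061035156, 201.8000030517578), (43.826927185058594, 70.21253204345703), 26.56505012512207)
bottle_center 0.72 [70. 55.] 1815 ((68.91177368164062, 56.647056579589844), (62.81672286987305, 36.865413665771484), 75.96376037597656)
bottle_cap 0.97 [368. 206.] 2495 ((369.0286560058594, 202.20741271972656), (43.846466064453125, 70.15434265136719), 25.820993423461914)
bottle_cap 0.96 [68. 58.] 1814 ((69.14706420898438, 56.088233947753906), (63.301795959472656, 36.62287902832031), 75.96376037597656)
bottle_cap 0.78 [241. 103.] 4825 ((232.93173217773438, 100.91978454589844), (55.4411735534668, 104.10555267333984), 83.2901611328125)
bottle_cap 0.72 [138. 135.] 1165 ((133.74427795410156, 132.4868927001953), (49.0144157409668, 29.03073501586914), 66.37062072753906)
bottle_cap 0.38 [473. 128.] 3866 ((479.8382568359375, 109.60293579101562), (52.47856521606445, 129.138427734375), 30.963754653930664)
[[304. 172.]
 [171. 166.]
 [167.  26.]
 [317.  33.]
 [289. 156.]
 [187. 152.]]
```

View pics/w1.png

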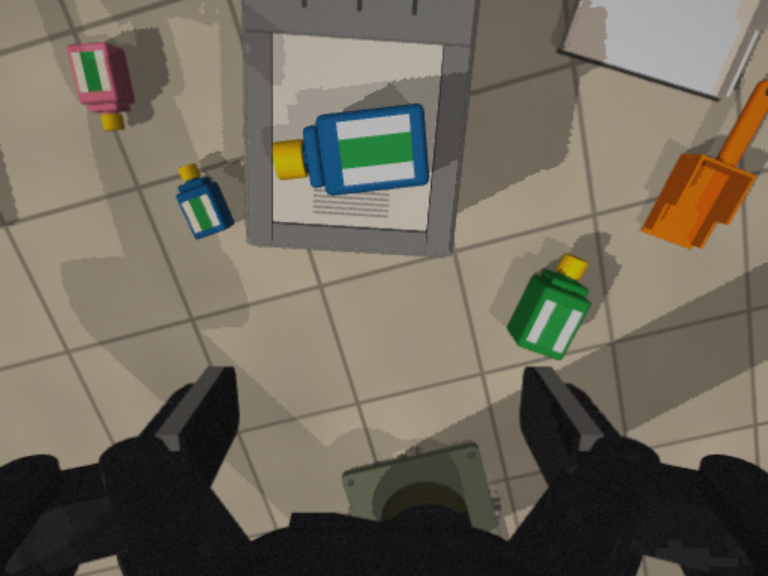

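The wrist view confirms it: at (350,150) in the 1.5x picture, a large blue bottle with a yellow cap on its left lies on the pale lid. The small blue one is on the bench at (203,205), pink is at (100,80) and green at (550,305).

```bash
python3 - <<'E'
from rig import robot; from h import *; import pickle
from scipy.optimize import least_squares
s=pickle.load(open("w1.pkl","rb"))
P=np.array([[-.15,.095,.155],[-.15,-.095,.155],[-.128,.072,.155],[-.128,-.072,.155],[.03,.072,.157],[.03,-.072,.157]])
U=np.array([[247,244],[450,255],[272,222],[428,234],[275,33],[443,45]])/1.5
r=least_squares(lambda b:(w2px(s,binT(b,P))-U).ravel(),[.589,-.073,-.3]); b=r.x
print(b,np.degrees(b[2]),r.fun.reshape(-1,2).round(1))
np.save("bin.npy",b)
print("base",px2w(s,[np.array([424,144])/1.5],.21),"corners",px2w(s,np.array([[420,104],[428,184],[320,115],[330,193]])/1.5,.21).round(4).tolist())
print("cap",px2w(s,np.array([[274,160],[304,160]])/1.5,.185).round(4))
hsv=cv2.cvtColor(s["img"],cv2.COLOR_BGR2HSV)
m=cv2.inRange(hsv,(20,100,90),(35,255,255)); m[:80]=0;m[125:]=0;m[:,:175]=0;m[:,220:]=0
ys,xs=np.nonzero(m); print(xs.min(),xs.max(),ys.min(),ys.max(),xs.mean(),ys.mean()); print("capmid",px2w(s,[[xs.mean(),ys.mean()]],.19))
E
```

```text
[ 0.5933846  -0.07005626 -0.32736053] -18.756376653519265 [[ 1.2 -0.5]
 [-0.9  0.7]
 [ 0.8 -0.1]
 [-0.8 -1.5]
 [-1.5  0.4]
 [ 1.2  0.7]]
base [[ 0.52824737 -0.10821251  0.21      ]] corners [[0.5575, -0.1121, 0.21], [0.4976, -0.1042, 0.21], [0.5697, -0.036, 0.21], [0.5111, -0.0264, 0.21]]
cap [[ 0.5476  0.0142  0.185 ]
 [ 0.5411 -0.0101  0.185 ]]
181 205 93 119 191.84387351778656 106.01778656126483
capmid [[0.5452738  0.00187965 0.19      ]]
```

```bash
cat >> h.py <<'E'
GD=0.0187
C=np.array([.5376,-.047,.185]); YB=80.7
def rpy(zt,yt):
    zt=zt/np.linalg.norm(zt); M=np.c_[np.cross(yt,zt),yt,zt]; return Ro.from_matrix(M).as_euler("xyz",degrees=True)
def bottle_grasp(c,Rb,flip,th=40,gx=.012,adv=.003):
    """TCP pose gripping the body across bottle y, approach tilted th from bottle -z towards -x"""
    t=np.radians(th); a=-(np.cos(t)*Rb[:,2]+np.sin(t)*Rb[:,0])
    return c+gx*Rb[:,0]+(GD+adv)*a, rpy(a,flip*Rb[:,1]), a
def Rlying(yaw): return Ro.from_euler("z",yaw,degrees=True).as_matrix()
def Rstand(d):  # bottle z horizontal at yaw d, x up
    z=np.array([np.cos(np.radians(d)),np.sin(np.radians(d)),0]); x=np.array([0,0,1.]); return np.c_[x,np.cross(z,x),z]
E
python3 - <<'E'
from rig import robot; from h import *; import pickle
s=pickle.load(open("w1.pkl","rb"))
b=np.load("bin.npy")
print("dustpan corner",px2w(s,np.array([[557,50],[720,98]])/1.5,.02).round(3).tolist(),"green",px2w(s,np.array([[510,325],[575,260]])/1.5,.03).round(3).tolist())
print("place bin", binT(b,[[-.06,-.20,0]]))
up=np.array([0,0,1.])
for fl in(1,-1):
    p,o,a=bottle_grasp(C,Rlying(YB),fl)
    for nm,q in(("g",p),("pre",p-.09*a),("lift",p+.15*up)):
        j=robot.solve_ik(q,o); print("lying",fl,nm,q.round(3),o.round(0),None if j is None else np.round(j,0))
    for S in((.47,-.255),(.43,.13)):
      for d in range(-180,180,30):
        p,o,a=bottle_grasp(np.array([*S,.064]),Rstand(d),fl)
        J=[robot.solve_ik(q,o) for q in(p,p+.12*up,p-.1*a)]
        if all(j is not None for j in J): print(S,fl,d,[np.round(j,0).tolist() for j in J[:2]])
E
```

```text
dustpan corner [[0.581, -0.288, 0.02], [0.484, -0.457, 0.02]] green [[0.279, -0.178, 0.03], [0.343, -0.27, 0.03]]
place bin [[ 0.47226197 -0.24014244  0.        ]]
lying 1 g [ 0.537 -0.049  0.168] [-180.  -40.  -99.] [  14.   26.   98.  -37.   77. -141.]
lying 1 pre [0.547 0.008 0.237] [-180.  -40.  -99.] [  19.   25.   90.  -35.   88. -143.]
lying 1 lift [ 0.537 -0.049  0.318] [-180.  -40.  -99.] None
(0.47, -0.255) 1 -150 [[-55.0, 30.0, 124.0, 74.0, 53.0, 124.0], [-55.0, 18.0, 117.0, 62.0, 60.0, 144.0]]
(0.47, -0.255) 1 -120 [[-53.0, 36.0, 108.0, 49.0, 70.0, 125.0], [-53.0, 27.0, 102.0, 46.0, 80.0, 137.0]]
(0.47, -0.255) 1 -90 [[-47.0, 42.0, 93.0, 32.0, 86.0, 119.0], [-47.0, 34.0, 88.0, 32.0, 98.0, 126.0]]
(0.47, -0.255) 1 -60 [[-39.0, 46.0, 82.0, 16.0, 99.0, 107.0], [-39.0, 40.0, 77.0, 17.0, 110.0, 110.0]]
(0.47, -0.255) 1 -30 [[-30.0, 48.0, 78.0, 0.0, 104.0, 90.0], [-30.0, 42.0, 73.0, 0.0, 115.0, 90.0]]
(0.47, -0.255) 1 0 [[-21.0, 47.0, 82.0, -16.0, 99.0, 73.0], [-21.0, 40.0, 76.0, -17.0, 111.0, 70.0]]
(0.47, -0.255) 1 30 [[-13.0, 43.0, 92.0, -31.0, 87.0, 61.0], [-13.0, 35.0, 86.
[... 2836 characters left out ...]
, 0.13) -1 -60 [[-8.0, 35.0, 112.0, 39.0, 74.0, -63.0], [-8.0, 25.0, 106.0, 37.0, 87.0, -53.0]]
(0.43, 0.13) -1 -30 [[0.0, 39.0, 100.0, 23.0, 87.0, -71.0], [0.0, 31.0, 95.0, 23.0, 99.0, -65.0]]
(0.43, 0.13) -1 0 [[10.0, 42.0, 94.0, 8.0, 94.0, -83.0], [10.0, 34.0, 88.0, 8.0, 107.0, -81.0]]
(0.43, 0.13) -1 30 [[20.0, 42.0, 93.0, -7.0, 94.0, -97.0], [20.0, 34.0, 88.0, -8.0, 107.0, -99.0]]
(0.43, 0.13) -1 60 [[30.0, 40.0, 99.0, -23.0, 87.0, -109.0], [30.0, 31.0, 94.0, -23.0, 100.0, -115.0]]
(0.43, 0.13) -1 90 [[39.0, 35.0, 110.0, -38.0, 75.0, -117.0], [39.0, 26.0, 104.0, -37.0, 87.0, -127.0]]
(0.43, 0.13) -1 120 [[44.0, 30.0, 124.0, -59.0, 60.0, -119.0], [44.0, 18.0, 118.0, -52.0, 71.0, -136.0]]
```

```bash
python3 - <<'E'
from rig import robot; from h import *
up=np.array([0,0,1.])
p,o,a=bottle_grasp(C,Rlying(YB),-1)
robot.move_pose(p-.09*a,o); robot.line_to(p,speed=.12)
print(robot.observe()["force"].round(1))
robot.grip(0.0,60); ob=robot.observe(); print(ob["opening"],ob["grasp_force"],ob["force"].round(1),ob["time"])
robot.line_to(p+.15*up,speed=.15); ob=robot.observe(); print(ob["opening"],ob["grasp_force"],ob["force"].round(1),ob["time"])
s=robot.snapshot("scene"); w=wrist(robot)
cv2.imwrite("pics/lift.png",np.hstack([cv2.resize(s["img"][80:272,130:386],(400,300)),cv2.resize(w["img"],(400,300))]))
E
```

```text
[0.2 0.3 0.6]
0.7167449357342411 64.87637758255005 [0.8 2.6 4.5] 5.35
0.7159672658806532 65.0821316242218 [-0.   0.2 -1.8] 6.5
```

View pics/lift.png

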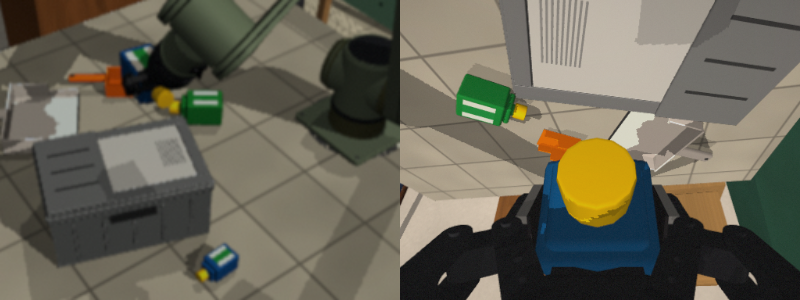

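The bottle is held by its body (blue, with the cap towards the camera at (597,180)) and the lid is clear. Next I stand it up beside the bin.

```bash
cat >> h.py <<'E'
def down_until(robot,dz_max,f,step=.001,speed=.02):
    f0=robot.observe()["force"][2]; p=robot.observe()["ee_pos"].copy(); z=p[2]
    while p[2]>z-dz_max:
        p[2]-=step; robot.line_to(p,speed=speed)
        df=robot.observe()["force"][2]-f0
        if df>f: break
    return p,df
E
python3 - <<'E'
from rig import robot; from h import *
up=np.array([0,0,1.]); b=np.load("bin.npy"); S=binT(b,[[-.06,-.20,.062]])[0]
p,o,a=bottle_grasp(S,Rstand(-90),-1)
for h in (.2,.17,.14):
    if robot.solve_ik(p+h*up,o) is not None: break
print(h); robot.move_pose(p+h*up,o); robot.line_to(p+.006*up,speed=.15)
print(robot.observe()["force"].round(1))
q,df=down_until(robot,.012,2.5); print(q-p,df,robot.observe()["time"])
robot.grip(1.0); print(robot.observe()["force"].round(1),robot.observe()["opening"])
robot.line_to(q-.13*a,speed=.2)
robot.move_pose([.40,-.19,.36],[180,0,-27])
w=wrist(robot); t=robot.snapshot("top"); sc=robot.snapshot("scene")
import pickle; pickle.dump((w,t,sc),open("w2.pkl","wb"))
for s in(w,t,sc):
    for d in robot.masks_of(s,"bottle_cap")[:5]: print(np.round(d["position"]),round(d["p"],2),d["mask"].sum())
cv2.imwrite("pics/stand.png",np.hstack([cv2.resize(sc["img"][80:272,130:386],(400,300)),cv2.resize(w["img"],(400,300))]))
print(robot.observe()["time"],S)
E
```

```text
0.2
[ 0.1 -0.1 -2.6]
[ 0.00036254 -0.00027813  0.00177427] 5.73616773582369 10.5
[0.1 0.2 0.7] 1.0019800728234605
[309. 199.] 0.94 3405
[  9. 180.] 0.63 211
[258.  82.] 0.6 2494
[91. 96.] 0.17 35436
[196. 149.] 0.83 219
[317. 246.] 0.63 164
[209. 191.] 0.53 221
[258. 150.] 0.94 633
[266. 252.] 0.78 466
[238. 293.] 0.73 575
[209. 155.] 0.72 283
14.1583 [ 0.47226197 -0.24014244  0.062     ]
```

View pics/stand.png

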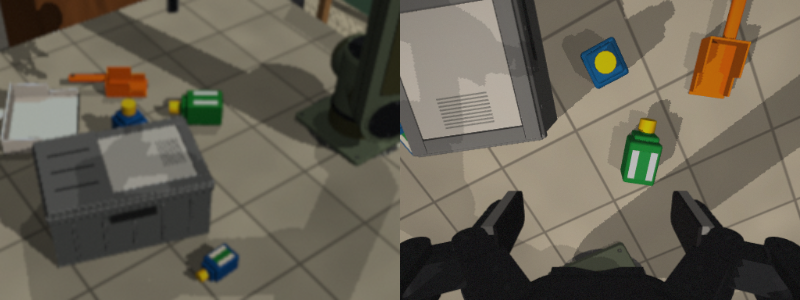

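The bottle stands beside the bin, with its cap at (605,62) in the right half, and the lid is clear. Next: the lid.

```bash
cat >> h.py <<'E'
def drag(robot,b,x0,x1,y=0.,target=10.,n=11):
    yaw=np.degrees(b[2]); P=lambda x,z: binT(b,[[x,y,z]])[0]
    robot.grip(0.0); robot.move_pose(P(x0,.21),[180,0,yaw]); robot.line_to(P(x0,.162),speed=.12)
    f0=robot.observe()["force"].copy()
    q,df=down_until(robot,.015,target-2,step=.0005); z=q[2]; print("contact z",z,df)
    log=[]
    for x in np.linspace(x0,x1,n+1)[1:]:
        robot.line_to(P(x,z),speed=.05); f=robot.observe()["force"]-f0
        log.append((round(x,3),round(z,4),*f.round(1)))
        z-=np.clip((target-f[2])*.00008,-.0006,.0006)
    print(*log,sep="\n"); robot.line_to(P(x1,.21),speed=.15)
E
python3 - <<'E'
from rig import robot; from h import *; import pickle
b=np.load("bin.npy")
w,t,sc=pickle.load(open("w2.pkl","rb"))
m=cv2.inRange(cv2.cvtColor(w["img"],cv2.COLOR_BGR2HSV),(20,100,90),(35,255,255)); m[:50]=0;m[120:]=0;m[:,:230]=0;m[:,300:]=0
M=cv2.moments(m,True); u=[M["m10"]/M["m00"],M["m01"]/M["m00"]]; c=px2w(w,[u],.122)[0]; print(u,M["m00"],c); np.save("cap.npy",c)
drag(robot,b,-.106,.007,n=8)
robot.move_pose(binT(b,[[-.15,-.03,.42]])[0],[180,0,-18.7]); s=wrist(robot)
pickle.dump(s,open("w3.pkl","wb")); cv2.imwrite("pics/open.png",s["img"]); print(robot.observe()["time"])
E
```

```text
[262.62870514820594, 79.18252730109204] 641.0 [ 0.47314719 -0.24040834  0.122     ]
contact z 0.15339261555618033 9.713305974260683
(np.float64(-0.092), np.float64(0.1534), np.float64(-1.0), np.float64(-2.2), np.float64(7.9))
(np.float64(-0.078), np.float64(0.1532), np.float64(0.4), np.float64(-2.4), np.float64(7.7))
(np.float64(-0.064), np.float64(0.153), np.float64(-0.4), np.float64(-2.5), np.float64(8.6))
(np.float64(-0.049), np.float64(0.1529), np.float64(0.6), np.float64(-2.0), np.float64(8.9))
(np.float64(-0.035), np.float64(0.1528), np.float64(0.6), np.float64(-2.5), np.float64(9.6))
(np.float64(-0.021), np.float64(0.1528), np.float64(-0.4), np.float64(-0.9), np.float64(9.1))
(np.float64(-0.007), np.float64(0.1527), np.float64(0.4), np.float64(-1.1), np.float64(9.5))
(np.float64(0.007), np.float64(0.1527), np.float64(-5.9), np.float64(0.6), np.float64(12.3))
26.225
```

View pics/open.png

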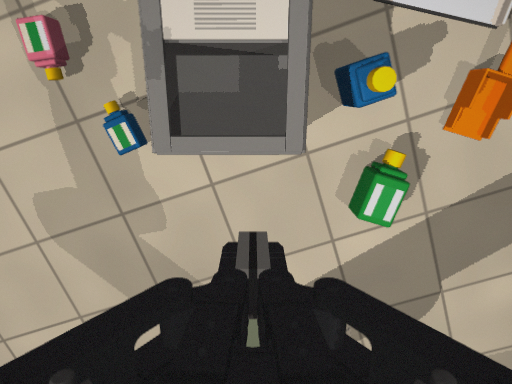

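The lid is open: its front edge shows at row 39 and the opening spans rows 40–137. The bottle still stands, with its cap at (382,79). I'll check numerically, then do the insertion.

```bash
python3 - <<'E'
from rig import robot; from h import *; import pickle
from scipy.optimize import least_squares
s=pickle.load(open("w3.pkl","rb")); b=np.load("bin.npy")
def tobin(X): d=X[:,:2]-b[:2]; c,k=np.cos(b[2]),np.sin(b[2]); return np.c_[d@[c,k],d@[-k,c]].round(4)
print(tobin(px2w(s,[[153,154],[305,152],[170,137],[287,135],[163,39.5],[288,38.5]],.155)))
m=cv2.inRange(cv2.cvtColor(s["img"],cv2.COLOR_BGR2HSV),(20,100,90),(35,255,255)); m[:50]=0;m[110:]=0;m[:,:350]=0;m[:,405:]=0
n,l,st,ce=cv2.connectedComponentsWithStats(m); i=1+st[1:,4].argmax(); print("cap",st[i],px2w(s,[ce[i]],.120))
c=np.load("cap.npy")
for nm,q in(("cap",[*c[:2],.112-GD]),("capup",[*c[:2],.33]),("binup",[*binT(b,[[-.074,0,.33]])[0]]),("bin",[*binT(b,[[-.074,0,.122-GD]])[0]])):
    print(nm,np.round(robot.solve_ik(q,[180,0,np.degrees(b[2])]),0))
E
```

```text
[[-0.1516  0.0966]
 [-0.1488 -0.0974]
 [-0.13    0.0733]
 [-0.1273 -0.0737]
 [-0.0182  0.073 ]
 [-0.0168 -0.0712]]
cap [367  66  30  26 622] [[ 0.47366756 -0.23800397  0.12      ]]
cap [-28.  22. 107.  -0.  52.  81.]
capup [-28.  12.  85.  -0.  84.  81.]
binup [ -6.  11.  85.  -0.  83. 102.]
bin [ -6.  21. 107.  -0.  53. 102.]
```

```bash
python3 - <<'E'
from rig import robot; from h import *
b=np.load("bin.npy"); x,y=.4734,-.2393; yb=np.degrees(b[2])
robot.move_pose([x,y,.25],[180,0,0]); robot.grip(.75); robot.line_to([x,y,.100],speed=.15)
robot.grip(0.0,50); o=robot.observe(); print(o["opening"],o["grasp_force"],o["force"].round(1),o["time"])
robot.line_to([x,y,.30],speed=.2); print(robot.observe()["opening"],robot.observe()["force"].round(1))
I=lambda z: binT(b,[[-.076,0,z]])[0]
robot.move_pose(I(.30),[180,0,yb]); w=wrist(robot)
s=robot.snapshot("scene")
cv2.imwrite("pics/over.png",np.hstack([cv2.resize(s["img"][80:272,130:386],(400,300)),cv2.resize(w["img"],(400,300))]))
print(robot.observe()["time"])
E
```

```text
0.35694019698737917 49.46852445602417 [-0.4  0.   5.5] 29.4
0.35374483850707916 [ 0.5 -0.1 -1.8]
31.4667
```

View pics/over.png

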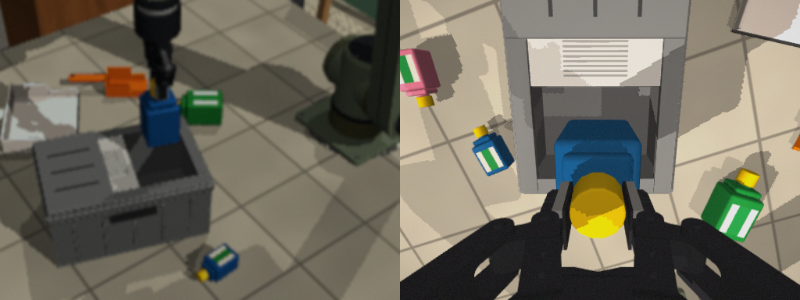

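The bottle hangs upright from its cap, square over the opening. Lowering it in.

```bash
python3 - <<'E'
from rig import robot; from h import *
b=np.load("bin.npy")
I=lambda z: binT(b,[[-.076,0,z]])[0]
robot.line_to(I(.20),speed=.15); robot.line_to(I(.117),speed=.08); print(robot.observe()["force"].round(1))
q,df=down_until(robot,.016,2.5); print(q,df,robot.observe()["time"])
robot.sleep(.2); robot.grip(.62); print(robot.observe()["force"].round(1))
robot.line_to(I(.25),speed=.15)
robot.move_pose(binT(b,[[-.15,-.0,.40]])[0],[180,0,np.degrees(b[2])]); w=wrist(robot); s=robot.snapshot("scene")
cv2.imwrite("pics/in.png",np.hstack([cv2.resize(s["img"][80:272,130:386],(400,300)),cv2.resize(w["img"],(400,300))]))
print(robot.observe()["time"])
E
```

```text
[-0.5  0.6 -1. ]
[ 0.52191779 -0.04567536  0.10954702] 8.800622047796447 35.4667
[ 0.8 -0.5  0.4]
37.9083
```

View pics/in.png

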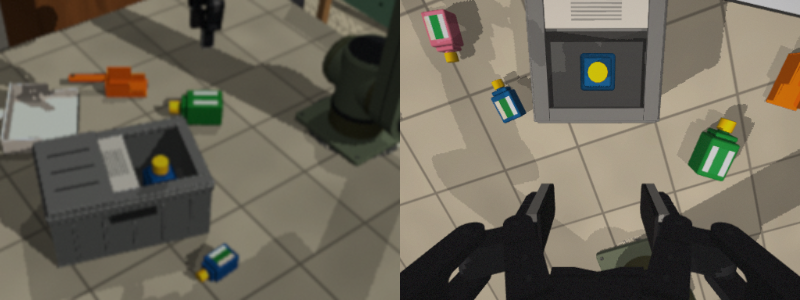

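The bottle stands upright in the bay, with its cap concentric with the body at (597,72). Now I slide the lid shut.

```bash
python3 - <<'E'
from rig import robot; from h import *
b=np.load("bin.npy")
drag(robot,b,.004,-.112,n=8)
robot.move_pose(binT(b,[[-.15,-.0,.42]])[0],[180,0,np.degrees(b[2])]); w=wrist(robot); s=robot.snapshot("scene")
cv2.imwrite("pics/shut.png",np.hstack([s["img"][80:272,130:386].repeat(2,0)[:384].repeat(2,1)[:,:400],w["img"][:,100:500]]))
print(robot.observe()["time"])
E
```

```text
contact z 0.1532469114487522 8.638884980675359
(np.float64(-0.01), np.float64(0.1532), np.float64(-3.1), np.float64(0.5), np.float64(8.9))
(np.float64(-0.025), np.float64(0.1532), np.float64(-1.8), np.float64(1.4), np.float64(8.7))
(np.float64(-0.04), np.float64(0.153), np.float64(-2.6), np.float64(0.1), np.float64(9.0))
(np.float64(-0.054), np.float64(0.153), np.float64(-2.3), np.float64(0.2), np.float64(10.2))
(np.float64(-0.068), np.float64(0.153), np.float64(-2.6), np.float64(0.0), np.float64(10.0))
(np.float64(-0.083), np.float64(0.153), np.float64(-2.6), np.float64(-1.1), np.float64(9.2))
(np.float64(-0.098), np.float64(0.1529), np.float64(-2.6), np.float64(0.1), np.float64(9.7))
(np.float64(-0.112), np.float64(0.1529), np.float64(0.6), np.float64(-0.6), np.float64(9.3))
50.0083
```

View pics/shut.png

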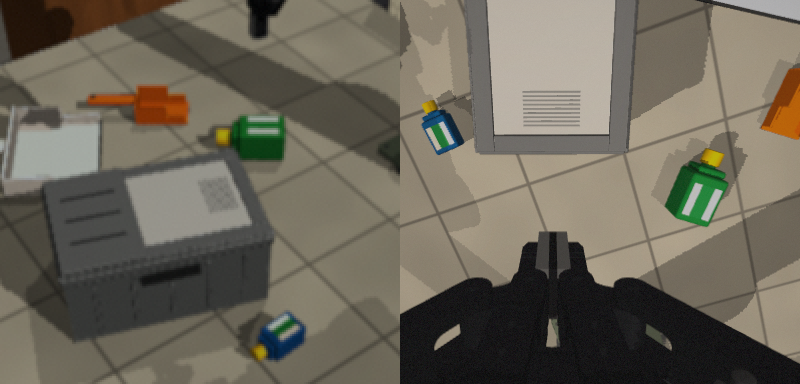

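The lid meets the front rim at row 135. I'll verify the seam against the first picture before handing in.

```bash
python3 - <<'E'
from rig import robot; from h import *; import pickle
b=np.load("bin.npy"); c,k=np.cos(b[2]),np.sin(b[2])
w1=pickle.load(open("w1.pkl","rb")); w=wrist(robot)
for s in(w1,w):
    xs=np.arange(-.152,-.09,.001)
    X=np.array([binT(b,[[x,y,.155]])[0] for x in xs for y in(-.02,-.01,0,.01)])
    u=w2px(s,X).astype(np.float32); g=cv2.cvtColor(s["img"],cv2.COLOR_BGR2GRAY)
    v=cv2.remap(g,u[:,0].reshape(-1,4),u[:,1].reshape(-1,4),cv2.INTER_LINEAR).mean(1)
    print([(int(round(x*1000)),int(a)) for x,a in zip(xs,v)])
E
```

```text
[(-152, 135), (-151, 114), (-150, 105), (-149, 103), (-148, 102), (-147, 105), (-146, 105), (-145, 105), (-144, 105), (-143, 106), (-142, 105), (-141, 105), (-140, 105), (-139, 105), (-138, 105), (-137, 105), (-136, 105), (-135, 105), (-134, 105), (-133, 105), (-132, 105), (-131, 105), (-130, 102), (-129, 85), (-128, 72), (-127, 102), (-126, 150), (-125, 173), (-124, 173), (-123, 173), (-122, 173), (-121, 173), (-120, 173), (-119, 173), (-118, 170), (-117, 157), (-116, 137), (-115, 136), (-114, 157), (-113, 168), (-112, 156), (-111, 134), (-110, 134), (-109, 155), (-108, 168), (-107, 157), (-106, 134), (-105, 138), (-104, 159), (-103, 168), (-102, 155), (-101, 136), (-100, 135), (-99, 155), (-98, 150), (-97, 134), (-96, 99), (-95, 88), (-94, 78), (-93, 79), (-92, 66), (-91, 64)]
[(-152, 137), (-151, 105), (-150, 109), (-149, 105), (-148, 105), (-147, 110), (-146, 110), (-145, 110), (-144, 110), (-143, 110), (-142, 110), (-141, 109), (-140, 109), (-139, 109), (-138, 109), (-137, 108), (-136, 109), (-135, 110), (-134, 110), (-133, 109), (-132, 109), (-131, 110), (-130, 108), (-129, 84), (-128, 67), (-127, 102), (-126, 171), (-125, 180), (-124, 179), (-123, 179), (-122, 180), (-121, 180), (-120, 180), (-119, 180), (-118, 178), (-117, 166), (-116, 130), (-115, 143), (-114, 167), (-113, 177), (-112, 161), (-111, 129), (-110, 131), (-109, 167), (-108, 177), (-107, 160), (-106, 138), (-105, 138), (-104, 175), (-103, 176), (-102, 157), (-101, 139), (-100, 142), (-99, 169), (-98, 176), (-97, 158), (-96, 138), (-95, 142), (-94, 163), (-93, 176), (-92, 163), (-91, 135)]
```

The seam and ribs match the first picture to within about 0.5 mm, so the lid is fully shut.

```bash
python3 -c "
from rig import robot
print(robot.hand_in())"
```

```text
the job is handed in; nothing more can be done
None
```

The job is handed in at about 50 s of the 72 s allowed: the bottle stands upright, cap up, on the bin's floor, the lid is fully shut, and the dustpan, brush and scoop were not touched.

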